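Free a sagging barrel bolt and hold the produce bin's drop-front ajar

TASK

The slatted drop-front of the wooden produce bin is shut by a barrel bolt whose rod has sagged, so that its turned-down end hangs behind the bent-up lower lip of the keeper. Lift the bolt by its knob and, keeping it lifted, pull it sideways over the lip and out of the keeper; then draw the drop-front down towards you until it stands ajar, leaning out about 30 degrees, to air the garlic and lemon, and finish while still holding it there with the fingers, because it has no stay and would fall flat. Never let it drop right open, do not let anything out of the bin, and leave the tin, the sugar jar and the salt shaker beside it where they stand.

Things in the scene. Friction and masses are not known exactly. Their poses are not given: they have to be found in the camera images.
- bin: Wooden produce bin, 302 wide (y) x 152 deep (x) x 191 mm high, fixed. Origin: centre of its underside, on the worktop. Its front looks along its own -x (to the robot, turned up to 0.25 rad), its +y is to the robot's left. Front face at its x = -70 mm; the top board (191 mm high) ends at x = -74 mm, 42 mm behind the knob's centre. The keeper is on the right front post.
- gate (a joint): Slatted drop-front (gate), 218 wide x 150 high x 16 mm, 0.4 kg, hinged along its foot, bolt on its upper rail. Rad: 0 = shut (upright), grows as its top comes down to the robot; stop 1.25. Bolted it only rattles by about 0.03. The hinge is slightly stiff: unbolted and upright it stays; leaning out over about 0.2 rad it falls open unless held (1 to 2.5 N at the knob).
- gate_hinge (a point): Point on the gate's hinge line, at mid-width, 22 mm above the worktop, at the bin's x = -74 mm. The hinge line runs along the bin's y.
- bolt (a joint): How far the bolt is drawn (m), sliding along the bin's +y (to the left, away from the keeper): 0 = fully home, up to 0.006 at the start, 0.030 = fully drawn (stop). Friction about 1 N. Unlifted, its turned-down end catches on the keeper's lip at about 0.007. From 0.022 on it is clear of the keeper and the gate is free.
- bolt_lift (a joint): How far the bolt is lifted (rad), turning about its rear end in the barrel, 125 mm left of the knob: 0 = sagging at rest, 0.105 = stop. Each mm of lift at the knob is 0.008 rad. The end clears the lip from about 0.05 (knob raised 6.5 mm); aim for 10 mm; the stop comes at 13 mm. Lifting takes about 1 N; let go, it sags again.
- knob (a point): Centre of the bolt's steel ball knob, 18 mm across, on a 7 mm stem coming forward and slightly up from the 9 mm rod; free from above and on both sides, so it can be pinched along the bin's y; also the gate's handle. Shut and home: 163 mm above the worktop, 46 mm before the gate's face, 80 mm right of the bin's middle; from gate_hinge 42 mm forward, 141 mm up. Moves with bolt, lift and gate.
- keeper (a point): Middle of the top edge of the keeper's bent-up lip, a 3 mm steel strip across the rod's path, 142 mm above the worktop: the lower edge of a 7 mm wide strap hoop, standing 27 mm out of the right front post, open to left and right. The rod passes through it; its turned-down end (14 mm below the rod's axis) hangs right of the lip.
- garlic_a: Garlic bulb in the bin, 53 mm; origin under its centre at the start.
- garlic_b: Another garlic bulb in the bin, 53 mm; origin under its centre at the start.
- lemon_in: Lemon in the bin, 76 x 56 x 55 mm; origin under its centre at the start.
- tin: Bystander: small food tin, 57 mm across, 72 high, right of the bin; origin at the centre of its underside.
- sugar: Bystander: clip-top glass jar of sugar, 110 x 83 x 125 mm, right of the bin; origin at its underside.
- salt: Bystander: salt shaker, 44 mm across, 90 high, left of the bin; origin at the centre of its underside.

How it is judged:
By the outcome, as a careful person would: the job done as asked, in the order asked, and still so for the second after the job is handed in, while the arm keeps its last pose, push and grip.
It also fails if it takes over 35 s, if anything falls off the work surface, if the arm or the gripper's body presses on something with over 40 N, if the wrist force passes 120 N, or if a joint passes its speed limit or range.

ROBOT

A 7-joint arm with a two-finger parallel gripper is mounted at the origin on a cart in front of the work surface, level with it; the furniture and walls round the work are solid. World frame = base frame: x ahead of the robot, y to its left, z up, the work surface at z = 0. Lengths are in m, angles in degrees, forces in N, time in s.
With the tool pointing down it reaches from about 0.35 to 0.775 m from the base axis. Payload 3.1 kg.
Tool frame: the origin (TCP) lies midway between the tips of the shut fingers; the grasp point (between the pads) lies 19 mm behind it; z points along the fingers, y is the line along which they close (so a half turn about z gives the same grasp; the last joint's range is limited). The gripper opens to 85 mm and grips with 20 to 120 N. Pads are 22 mm wide; open, the fingers measure 114 mm over their backs; the gripper's body (76 mm by 85 mm) begins 54 mm behind the grasp point. The pads swing forward as they close: fully open they stand 13 mm farther back than shut.
Start: joints at [-67.592, 17.813, 0.802, 86.603, -0.252, 75.585, -1.558], TCP at [0.231, 0.499, 0.231] pointing down, gripper open.
Joint ranges: [-154.91, 154.91], [-16.99, 109.72], [-72.82, 74.43], [7.12, 147.25], [-82.49, 262.49], [11.32, 116.49], [-174.64, 174.64]. Speed limits (degrees/s): [159.86, 159.86, 180, 180, 180, 180, 180].

INTERFACE

Orientations are given as [roll, pitch, yaw] about the fixed x, y, z axes, in that order (R = Rz(yaw) Ry(pitch) Rx(roll)).
In Python, from station import robot gives the robot as it stands. Calls block until the motion is done:
- robot.move_to(position, orientation): joint-space move of the TCP to a pose.
- robot.line_to(position, orientation=None, velocity=0.15, f_stop=None): straight line of the TCP; orientation=None keeps the orientation; velocity is the mean speed in m/s. With f_stop (N) it stops when the force on the tool has changed by that much, and returns True; else False.
- robot.move_j(angles): joint-space move.
- robot.gripper_to(opening, force=None): opening from 0.0 (shut) to 1.0 (fully open); force is the grip in N (None keeps the last); returns when the fingers have stopped.
- robot.pause(seconds).
- robot.inverse_kinematics(position, orientation): joint angles nearest the present ones, or None.
- robot.sense(): the state.
- robot.grab_frame(name): name is "scene" or "top"; returns (picture, depth): 384x512x3 uint8, red, green, blue; 384x512 float32, m along the optical axis (not along the pixel's ray), 0 where there is no reading.
- robot.calibration(name): a dict with "mtx" (3x3 intrinsics, pixels), "k1" (the pictures are not rectified: a ray, as slopes to the right and down, at radius r is drawn at 1 + k1 r^2 times it, then the intrinsics apply), "extrinsics" (4x4, takes a point from world to camera coordinates). Camera axes: x right, y up, looking along -z (the intrinsics and any distortion apply to the point x, -y, -z); pixel columns grow to the right and rows downward; lengths in m; the calibration is good to about 2 mm. A picture is of the moment at which its call begins. calibration takes no time and is no camera call.
A pose or a line that the arm cannot do raises robot.PlanningError and nothing moves.
- robot.close_job(): hands the job in; it is judged then, once.
Trained networks look in the newest picture that a camera, given by its name, has taken for a name from the list of things; names that differ only in an ending like _2 or _b are one class to them, and where a whole thing is asked for, a point or a joint stands for the part that bears it (a point fixed in the world has none). Each returns a list of dicts, best first, with "p" (0 to 1); they miss things now and then, are a little off and sometimes report something else, mostly with a low value. They report only what shows in the picture. A call takes as long as a camera call.
- robot.look_for(query, camera): "point" ([column, row] in pixels, amid what is visible of it).
- robot.tip_of(query, camera): "point" ([column, row] in pixels: a listed point, or the origin of a listed thing).
The state is a dict: "time_s": time; "joint_positions": joint angles; "dq": joint speeds; "joint_torque": joint torques, N m; "tool_pos": TCP position; "eef_rot": TCP orientation; "contact_force": force on the tool from outside, world axes, zero at the start; "torque": the same for the moment, N m; "finger_gap": opening from 0.0 (shut) to 1.0 (fully open); "gripper_force": force on a finger pad.
Only numpy, scipy, OpenCV 4.12 (cv2) and the standard library are available. Lean on these libraries where they do the work, as an engineer would, in place of code of your own. Each camera call takes 0.05 s, during which the arm holds its last target. There are 200 camera calls.

## Working session

There is one attempt and no reset: what is moved stays moved. The work goes in short steps, each a Python script; the robot and the scene stay as the last script left them, time stands still between calls to the robot, and variables do not carry over. Pictures are saved under pics/ and viewed, at most 10 in all, crops included, and the job is handed in when it is done.

```bash
mkdir -p pics; cat > h.py <<'E'
import numpy as np, cv2
from station import robot
def ray(cam,px):
    c=robot.calibration(cam);K=np.array(c["mtx"]);k1=c["k1"]
    d=np.array([(px[0]-K[0,2])/K[0,0],(px[1]-K[1,2])/K[1,1]]);u=d.copy()
    for _ in range(20): u=d/(1+k1*(u@u))
    E=np.array(c["extrinsics"]);R=E[:3,:3];t=E[:3,3]
    return -R.T@t, R.T@np.array([u[0],-u[1],-1.0])
def pt(cam,px,depth):
    o,d=ray(cam,px);return o+d*depth
def tri(p1,p2):
    (a,u),(b,v)=ray("scene",p1),ray("top",p2)
    s=np.linalg.lstsq(np.c_[u,-v],b-a,rcond=None)[0]
    A,B=a+u*s[0],b+v*s[1];return (A+B)/2,np.linalg.norm(A-B)
def onz(cam,px,z):
    o,d=ray(cam,px);return o+d*(z-o[2])/d[2]
E
python3 - <<'E'
from h import *
np.set_printoptions(precision=4,suppress=True)
for c in("scene","top"):
    im,d=robot.grab_frame(c);cv2.imwrite(f"pics/{c}0.png",cv2.resize(im[:,:,::-1],(800,600)));np.save(f"d_{c}.npy",d);np.save(f"i_{c}.npy",im)
    print(c,ray(c,(256,192)))
    for q in("knob","keeper","gate_hinge","bin","tin","sugar","salt"):
        for r in robot.tip_of(q,c)[:2]:
            p=r["point"];z=d[int(p[1]),int(p[0])];print(c,q,np.array(p),round(r["p"],2),pt(c,p,z))
print(robot.sense())
E
```

```text
scene (array([-0.2339, -0.0332,  0.6494]), array([ 0.8292, -0.0883, -0.552 ]))
scene knob [274.2 195.3] 0.72 [ 0.479  -0.1529  0.1629]
scene keeper [291.8 196.5] 0.66 [ 0.4946 -0.1996  0.1461]
scene gate_hinge [245.9 225.2] 0.73 [ 0.5602 -0.0904  0.0111]
scene bin [248.4 218.1] 0.89 [ 0.548  -0.0965  0.045 ]
scene tin [347.3 219.8] 0.57 [ 0.5544 -0.381   0.0141]
scene tin [246.8 226.9] 0.39 [ 0.5561 -0.0926  0.0082]
scene sugar [369.2 243. ] 0.64 [ 0.4478 -0.4075  0.0171]
top (array([-0.2222, -0.2132,  1.0953]), array([ 0.6074,  0.0789, -0.7905]))
top knob [271.  193.5] 0.69 [ 0.4877 -0.1622  0.1696]
top knob [356.3 236.8] 0.36 [ 0.4447 -0.4129  0.0514]
top keeper [285.5 194.5] 0.91 [ 0.4943 -0.2018  0.1613]
top gate_hinge [247.7 205.2] 0.85 [ 0.5533 -0.085   0.0154]
top bin [254.2 191.9] 0.91 [ 0.5481 -0.1077  0.0926]
top tin [345.9 206.3] 0.58 [ 0.5583 -0.3868  0.041 ]
top sugar [355.9 235.7] 0.95 [ 0.4448 -0.4108  0.0569]
top salt [152.8 221. ] 0.69 [0.4609 0.1956 0.0238]
top salt [255.5 189.3] 0.21 [ 0.5499 -0.1116  0.1034]
{'time_s': 0.8, 'joint_positions': array([-67.5923,  17.8117,   0.8031,  86.6015,  -0.2534,  75.5851,
        -1.5597]), 'dq': array([ 0.0254,  0.0388,  0.0938,  0.1024, -0.0612, -0.0239,  0.0138]), 'joint_torque': array([  0.0007, -37.9757,   0.1458, -23.0847,   0.0119,   0.0017,
        -0.    ]), 'tool_pos': array([0.2307, 0.4993, 0.2313]), 'eef_rot': array([179.9965,   0.0002, 155.2049]), 'contact_force': array([ 0.5732, -0.395 ,  0.4566]), 'torque': array([-0.0029,  0.0037, -0.006 ]), 'gripper_force': 0.0, 'finger_gap': 1.0005810518393428}
```

View pics/scene0.png

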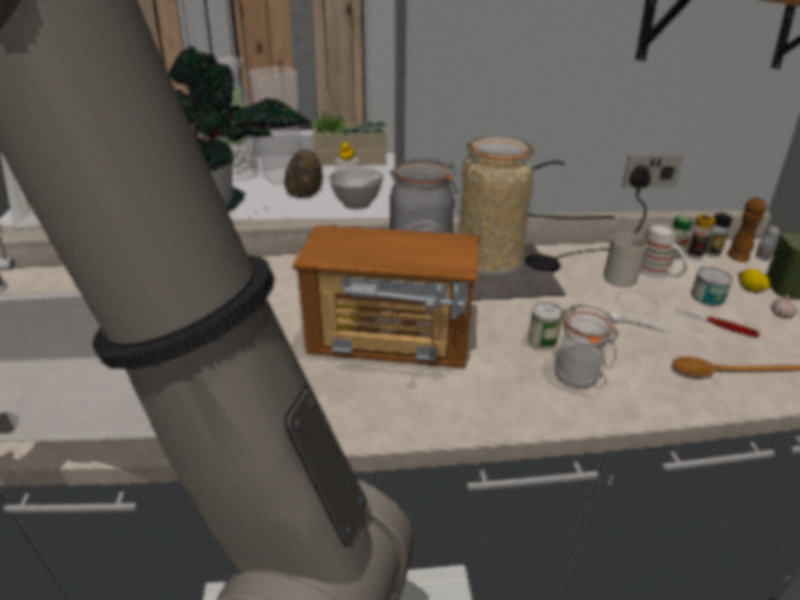

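View pics/top0.png

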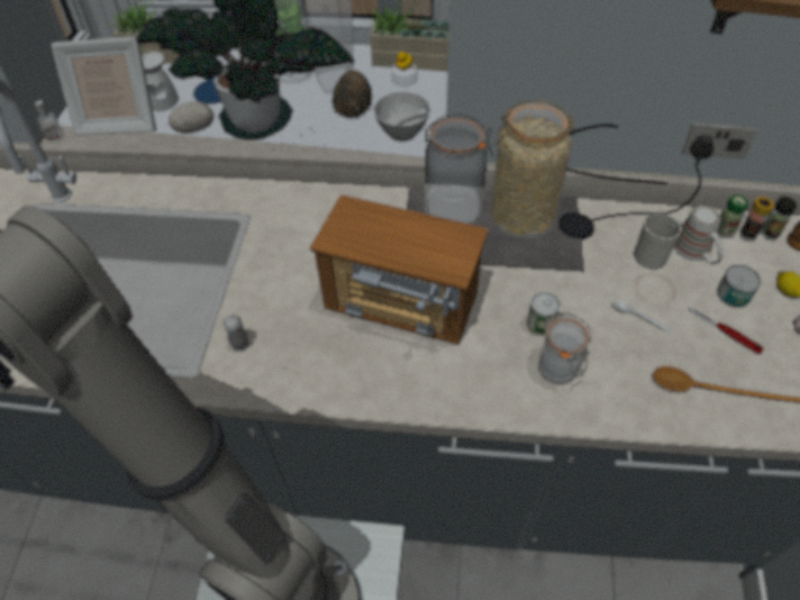

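The bin stands centrally in both views: the knob is near (274,195) in scene and (271,193) in top, with the salt on the left and the tin and sugar on the right. Next I'll fit the bin's pose from the depth of its top board.

```bash
python3 - <<'E'
from h import *
np.set_printoptions(precision=4,suppress=True)
K={}
for c in("scene","top"):
    d=np.load(f"d_{c}.npy");P=[]
    for r in range(120,240):
        for q in range(180,330):
            if d[r,q]>0:P.append(pt(c,(q,r),d[r,q]))
    P=np.array(P);T=P[(abs(P[:,2]-.191)<.01)&(P[:,0]>.4)&(P[:,0]<.8)&(P[:,1]>-.3)&(P[:,1]<.15)]
    # densest cluster
    g=np.zeros((500,500),np.uint8)
    ij=((T[:,:2]-[.4,-.35])*1000).astype(int);g[ij[:,0],ij[:,1]]=255
    g=cv2.morphologyEx(g,cv2.MORPH_CLOSE,np.ones((9,9)));g=cv2.morphologyEx(g,cv2.MORPH_OPEN,np.ones((25,25)))
    n=max(cv2.findContours(g,0,2)[0],key=cv2.contourArea)
    rc=cv2.minAreaRect(n);b=cv2.boxPoints(rc)[:,::-1]/1000+[.4,-.35]
    print(c,T[:,2].mean(),rc[1],rc[2]);print(b)
print(tri((274.2,195.3),(271,193.5)),tri((291.8,196.5),(285.5,194.5)),tri((245.9,225.2),(247.7,205.2)),tri((248.4,218.1),(254.2,191.9)))
for c in("scene","top"):
    im=np.load(f"i_{c}.npy")[150:240,190:310];cv2.imwrite(f"pics/{c}1.png",cv2.resize(im[:,:,::-1],None,fx=6,fy=6,interpolation=2))
E
```

```text
Traceback (most recent call last):
  File "h.py", line 10, in pt
    o,d=ray(cam,px);return o+d*depth
        ~~~^^^^^^^^
  File "h.py", line 4, in ray
    c=robot.calibration(cam);K=np.array(c["mtx"]);k1=c["k1"]
ValueError: time passes only in moves, steps and waits
```

Calibration calls need caching.

```bash
sed -i 's/^def ray/C={n:robot.calibration(n) for n in("scene","top")}\ndef ray/; s/c=robot.calibration(cam);/c=C[cam];/' h.py; cat > fit.py <<'E'
from h import *
np.set_printoptions(precision=4,suppress=True)
for c in("scene","top"):
    d=np.load(f"d_{c}.npy");P=[]
    for r in range(120,240):
        for q in range(180,330):
            if d[r,q]>0:P.append(pt(c,(q,r),d[r,q]))
    P=np.array(P);T=P[(abs(P[:,2]-.191)<.01)&(P[:,0]>.4)&(P[:,0]<.8)&(P[:,1]>-.3)&(P[:,1]<.15)]
    g=np.zeros((500,500),np.uint8)
    ij=((T[:,:2]-[.4,-.35])*1000).astype(int);g[ij[:,0],ij[:,1]]=255
    g=cv2.morphologyEx(g,cv2.MORPH_CLOSE,np.ones((9,9)));g=cv2.morphologyEx(g,cv2.MORPH_OPEN,np.ones((25,25)))
    n=max(cv2.findContours(g,0,2)[0],key=cv2.contourArea)
    rc=cv2.minAreaRect(n);b=cv2.boxPoints(rc)[:,::-1]/1000+[.4,-.35]
    print(c,T[:,2].mean(),rc[1],rc[2]);print(b)
print(tri((274.2,195.3),(271,193.5)),tri((291.8,196.5),(285.5,194.5)),tri((245.9,225.2),(247.7,205.2)),tri((248.4,218.1),(254.2,191.9)))
for c in("scene","top"):
    im=np.load(f"i_{c}.npy")[150:240,190:310];cv2.imwrite(f"pics/{c}1.png",cv2.resize(im[:,:,::-1],None,fx=6,fy=6,interpolation=2))
E
python3 fit.py
```

```text
scene 0.1885424747442169 (299.6473693847656, 152.951904296875) 13.172553062438965
[[ 0.6575 -0.2688]
 [ 0.5086 -0.234 ]
 [ 0.5768  0.0578]
 [ 0.7258  0.0229]]
top 0.1898229443413612 (302.2308044433594, 154.92657470703125) 12.97270679473877
[[ 0.6586 -0.2706]
 [ 0.5077 -0.2358]
 [ 0.5755  0.0587]
 [ 0.7265  0.0239]]
(array([ 0.511 , -0.1595,  0.1403]), np.float64(0.0024968584080796033)) (array([ 0.5149, -0.2028,  0.133 ]), np.float64(0.0031544023523020384)) (array([ 0.5464, -0.0877,  0.0234]), np.float64(0.0038160984249823535)) (array([ 0.6284, -0.0997, -0.0148]), np.float64(0.007331979948270119))
```

View pics/scene1.png

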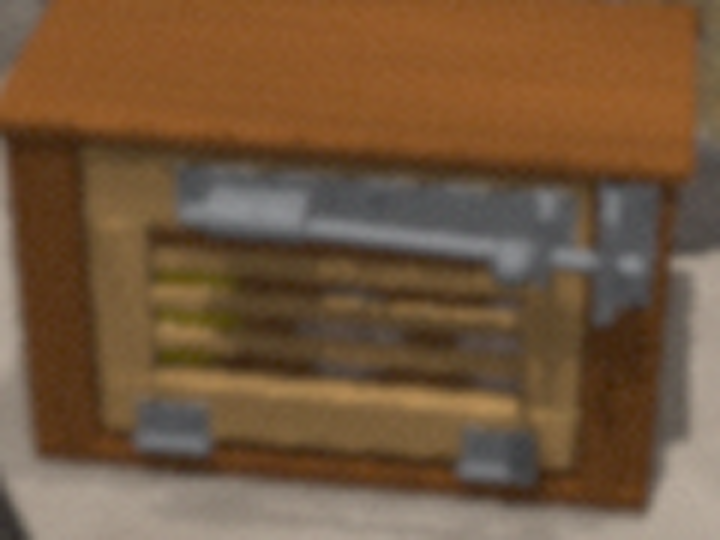

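View pics/top1.png

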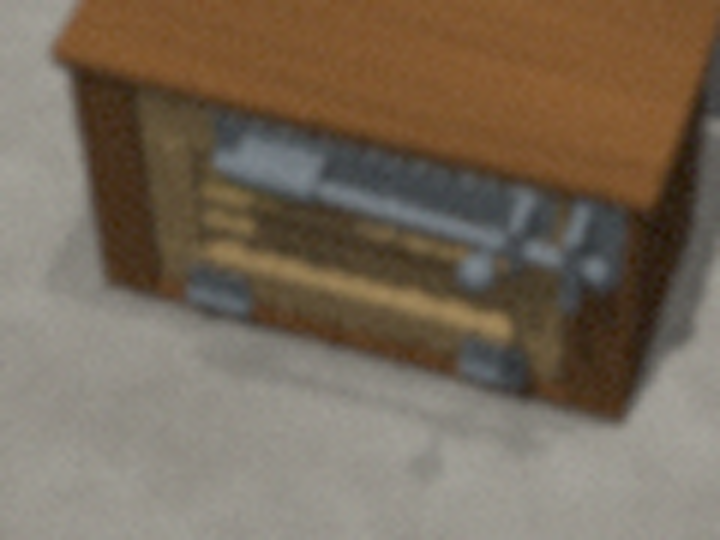

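The ball is at crop (512,262) in scene, which is pixel (275.3,193.7), and crop (475,272) in top, which is pixel (269.2,195.3). The keeper is about 45 mm to its right. I'll refine these positions and check IK.

```bash
cat >> h.py <<'E'
np.set_printoptions(precision=4,suppress=True)
YAW=np.radians(-13.05);X=np.array([np.cos(YAW),np.sin(YAW),0]);Y=np.array([-np.sin(YAW),np.cos(YAW),0]);Z=np.array([0,0,1.])
H=np.array([.5431,-.0885,.022])
E
python3 - <<'E'
from h import *
home=H-.042*X+.141*Z-.080*Y
print("home",home)
def loc(p): d=p-H;return d@X,d@Y,d[2]
print(tri((275.3,193.7),(269.2,195.3)))
for c,p in(("scene",(275.3,193.7)),("top",(269.2,195.3))):
    print(c,loc(onz(c,p,.163)));d=np.load(f"d_{c}.npy")
    x,y=int(p[0]),int(p[1]);print(d[y-3:y+4,x-4:x+5]);
    z=d[y-1:y+2,x-1:x+2];print(loc(pt(c,p,z.min())))
q=robot.sense()["joint_positions"]
for yw in(-13.05,166.95):
  for dz in(.15,0):
    print(yw,robot.inverse_kinematics(home+(dz-.019)*Z,[180,0,yw]))
E
```

```text
home [ 0.4841 -0.157   0.163 ]
(array([ 0.4875, -0.1571,  0.1614]), np.float64(0.0005128014888737369))
scene (np.float64(-0.04090359142255314), np.float64(-0.07927141505462185), np.float64(0.14100000000000004))
[[0.9083 0.9084 0.9134 0.9075 0.9074 0.9063 0.9078 0.9251 0.8921]
 [0.9064 0.9063 0.8734 0.8746 0.874  0.8728 0.9059 0.9066 0.8951]
 [0.9085 0.874  0.8706 0.871  0.8716 0.8725 0.8703 0.907  0.8933]
 [0.9105 0.8747 0.8727 0.869  0.8701 0.8706 0.8705 0.8767 0.8955]
 [0.8763 0.8732 0.8713 0.8662 0.8713 0.8698 0.8714 0.8749 0.9015]
 [0.8751 0.8733 0.8684 0.8701 0.8708 0.8699 0.8698 0.8729 0.9002]
 [0.9443 0.8736 0.8683 0.8702 0.8713 0.8715 0.873  0.935  0.9024]]
(np.float64(-0.04880553432648263), np.float64(-0.07973034782340076), np.float64(0.14627568531677096))
top (np.float64(-0.03995020119441377), np.float64(-0.08000209672664546), np.float64(0.14100000000000004))
[[1.2605 1.2529 1.258  1.255  1.3666 1.1835 1.182  1.1885 1.199 ]
 [1.2532 1.2568 1.1719 1.1688 1.1667 1.1687 1.1672 1.2586 1.328 ]
 [1.2618 1.259  1.1665 1.1661 1.1661 1.1654 1.1663 1.2523 1.2556]
 [1.3666 1.1705 1.1712 1.1619 1.1624 1.1646 1.1661 1.1711 1.2494]
 [1.2734 1.1644 1.1662 1.1679 1.1656 1.1649 1.1662 1.17   1.2551]
 [1.2761 1.2722 1.167  1.1672 1.1629 1.1654 1.1642 1.3538 1.3496]
 [1.28   1.2789 1.2766 1.1682 1.1659 1.1703 1.2723 1.2684 1.27  ]]
(np.float64(-0.04567930910067911), np.float64(-0.08181447732547487), np.float64(0.14888403577923706))
-13.05 [-28.7196  16.4034  58.0381  87.5325 -13.9455  83.797  -73.2735]
-13.05 [-27.5655  24.9534  58.1711 102.1156 -23.1146  65.9314 -65.1374]
166.95 [-29.8329  16.9044  59.8365  87.5611 -14.6437  83.9579 107.4178]
166.95 [-24.5657  23.2077  53.3337 102.0327 -20.4024  65.055  112.2918]
```

```bash
python3 - <<'E'
from h import *
robot.gripper_to(0.55,30)
robot.move_j([18,10,0.8,86.6,-.25,82,-85])
s=robot.sense();print(s["tool_pos"],s["eef_rot"],s["time_s"])
O=[180,0,-13.05]
k=H-.041*X+.141*Z-.0795*Y
robot.move_to(k+(.10-.018)*Z,O)
s=robot.sense();print(s["tool_pos"],s["joint_positions"],s["time_s"])
print(robot.line_to(k-.018*Z,O,velocity=.08,f_stop=6))
s=robot.sense();print(s["tool_pos"],s["contact_force"],s["time_s"])
im,d=robot.grab_frame("scene");cv2.imwrite("pics/s2.png",cv2.resize(im[140:240,190:330,::-1],None,fx=5,fy=5,interpolation=2))
E
```

```text
[ 0.475  -0.1763  0.3028] [-179.9747   -1.3942  -13.6719] 3.825
[ 0.4847 -0.1557  0.2443] [ 16.1937  12.7813  -0.3912  91.3519   0.1077  76.0393 -87.114 ] 4.1833
False
[ 0.4857 -0.1569  0.1456] [-0.3133 -0.4511  0.3306] 5.5833
```

View pics/s2.png

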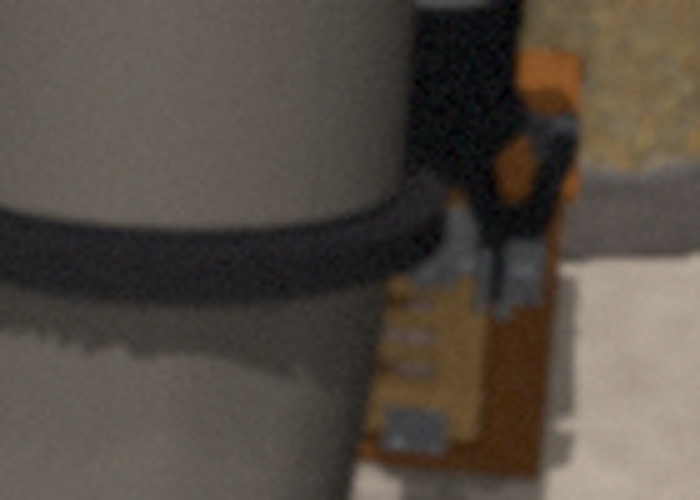

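The right finger stands at crop (500,260) between the knob and the keeper with no contact, and the arm hides the knob. I'll close and lift.

```bash
python3 - <<'E'
from h import *
def st(m):
    s=robot.sense();d=s["tool_pos"]+.019*0-H
    print(m,round(s["time_s"],2),"XYZ",d@X,d@Y,d[2],"F",s["contact_force"]@X,s["contact_force"]@Y,s["contact_force"][2],"gap",round(s["finger_gap"],3),round(s["gripper_force"],1))
st("pre")
robot.gripper_to(0.0,40);st("closed")
p=robot.sense()["tool_pos"]
robot.line_to(p+.010*Z,velocity=.03,f_stop=12);robot.pause(.2);st("lift")
E
```

```text
pre 5.63 XYZ -0.04047492794191992 -0.07952241984336883 0.12362287026519336 F 0.16128714397282493 -0.3116746623809236 0.20471672505404456 gap 0.55 0.0
closed 6.03 XYZ -0.04083445831897449 -0.07950448076743688 0.12320186392020191 F -0.5030150843343698 0.3135820914670566 1.3355282854066945 gap 0.181 38.9
lift 6.72 XYZ -0.04072584013875306 -0.07916887466524539 0.13339899198163274 F 0.6605832452142645 1.6013702853388667 1.2693505829625384 gap 0.178 38.9
```

```bash
python3 - <<'E'
from h import *
im,d=robot.grab_frame("top");cv2.imwrite("pics/t3.png",cv2.resize(im[140:240,200:320,::-1],None,fx=6,fy=6,interpolation=2))
for q in("knob","keeper"):
    print(q,robot.tip_of(q,"top")[:2])
E
```

```text
knob [{'point': [267.9, 191.4], 'p': 0.43}]
keeper [{'point': [286.9, 193.5], 'p': 0.8}]
```

View pics/t3.png

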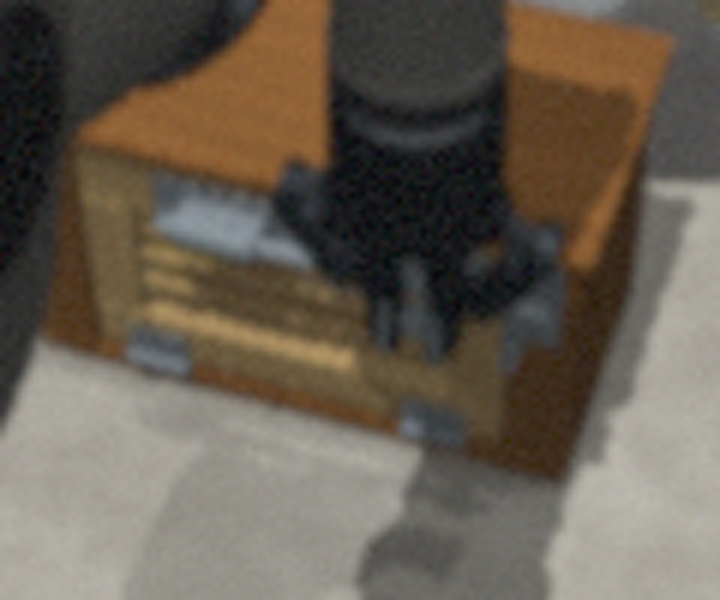

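The fingers straddle the knob, near crop (410,290). The detection has risen by about 4 px, which fits the lift. I'll pull left along the bin's +y with a force stop.

```bash
cat >> h.py <<'E'
def st(m):
    s=robot.sense();d=s["tool_pos"]-H
    print(m,round(s["time_s"],2),"XYZ",d@X,d@Y,d[2],"F",s["contact_force"]@X,s["contact_force"]@Y,s["contact_force"][2],"gap",round(s["finger_gap"],3),round(s["gripper_force"],1))
E
python3 - <<'E'
from h import *
p=robot.sense()["tool_pos"]
for i in(.006,.012,.018,.024,.0275):
    r=robot.line_to(p+i*Y,velocity=.03,f_stop=9);st(f"{i} {r}")
    if r:break
E
```

```text
0.006 False 7.23 XYZ -0.04089008780166808 -0.07290150874412327 0.1331761339093614 F -1.3167783045068222 -0.04576892173168265 0.6520414968486332 gap 0.177 39.0
0.012 False 7.58 XYZ -0.040774331025070394 -0.06638140151344522 0.13321839712304728 F -0.8981419903597613 0.25364228600556576 1.3043373372349114 gap 0.181 39.0
0.018 False 7.93 XYZ -0.040750234766846395 -0.06037418227794642 0.1332589006937303 F 0.4881191154303353 0.2005416379176683 0.7659098122317697 gap 0.18 39.0
0.024 False 8.28 XYZ -0.0407641473548034 -0.05439509904384524 0.13323400336665875 F 1.057948109122591 1.0145059257144213 0.3971797095318385 gap 0.179 39.0
0.0275 False 8.55 XYZ -0.04078867609926613 -0.0512170147017054 0.13324096218701634 F -1.1156166847685884 1.2636008150643132 0.7200405313413906 gap 0.178 39.0
```

No catch: the bolt is drawn by about 29 mm. Now the arc, with the tool tilting along with the gate.

```bash
python3 - <<'E'
from h import *
from scipy.spatial.transform import Rotation as R
s=robot.sense();p0=s["tool_pos"]-H;R0=R.from_euler("xyz",[180,0,-13.05],degrees=True)
def pose(t):
    r=R.from_rotvec(-t*Y);return H+r.apply(p0),(r*R0).as_euler("xyz",degrees=True)
for t in(.26,.523):print(t,pose(t),robot.inverse_kinematics(*pose(t)))
np.save("p0.npy",p0)
for t in np.linspace(.05,.15,3):
    r=robot.line_to(*pose(t),velocity=.05,f_stop=10);st(f"{t:.2f} {r}")
    if r:break
for c in("scene","top"):
    im,d=robot.grab_frame(c)
    print(c,robot.tip_of("knob",c)[:2])
    if c=="top":cv2.imwrite("pics/t4.png",cv2.resize(im[140:240,200:320,::-1],None,fx=6,fy=6,interpolation=2))
E
```

```text
0.26 (array([ 0.4598, -0.1218,  0.1403]), array([180.    , -14.8969, -13.05  ])) [ 14.6287   3.9228  -2.0078 119.2938   0.3622  41.8897 -90.6445]
0.523 (array([ 0.4323, -0.1154,  0.1171]), array([180.    , -29.9657, -13.05  ])) [ 14.9787  -4.4937  -2.2954 138.1134   0.0845  16.4117 -90.4824]
0.05 False 8.84 XYZ -0.048178100327601545 -0.051186412782342254 0.13095129427347338 F -1.002693092927829 -0.29563767387560885 0.9543107097767436 gap 0.178 39.0
0.10 False 9.13 XYZ -0.054135256360040074 -0.051211623168632016 0.12849975264679467 F -0.27602601877904953 0.4421301628641318 1.3029295083108225 gap 0.178 39.0
0.15 False 9.43 XYZ -0.0603315757733879 -0.051192023082486764 0.125599906928514 F -1.4859905267150633 0.8039822397975205 1.8055750057241742 gap 0.179 39.0
scene [{'point': [347.7, 220.4], 'p': 0.6}]
top [{'point': [257.6, 199.2], 'p': 0.52}]
```

View pics/t4.png

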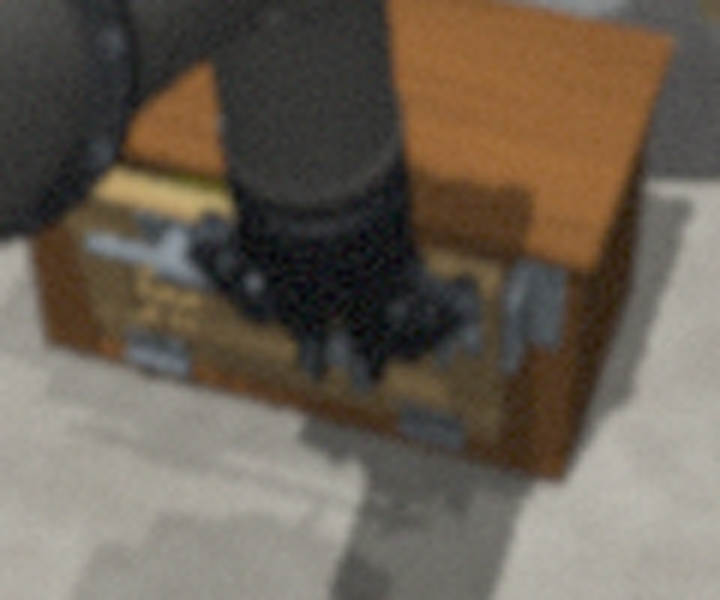

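The gate's top edge shows, leaning out at crop (160,190), and the keeper at (530,310) is empty. I'll carry on to about 30°.

```bash
python3 - <<'E'
from h import *
from scipy.spatial.transform import Rotation as R
p0=np.load("p0.npy");R0=R.from_euler("xyz",[180,0,-13.05],degrees=True)
def pose(t):
    r=R.from_rotvec(-t*Y);return H+r.apply(p0),(r*R0).as_euler("xyz",degrees=True)
for t in np.linspace(.2,.523,7):
    r=robot.line_to(*pose(t),velocity=.05,f_stop=15);st(f"{t:.2f} {r}")
    if r:break
robot.pause(.3);st("end");print(robot.sense()["joint_positions"])
im,d=robot.grab_frame("top");np.save("d_top2.npy",d)
for q in("knob","tin","sugar","salt"):print(q,robot.tip_of(q,"top")[:2])
cv2.imwrite("pics/t5.png",cv2.resize(im[130:260,140:380,::-1],None,fx=3.3,fy=3.3,interpolation=2))
E
```

```text
0.20 False 9.92 XYZ -0.06706773155595389 -0.05118484776492971 0.12215686781823254 F -0.9186051258497685 -0.5459751050022458 0.9744075710996407 gap 0.181 39.0
0.25 False 10.22 XYZ -0.07322191548734301 -0.051182760994567214 0.1185870611782186 F -1.3034142599305694 0.3105638186621437 0.9795681072091467 gap 0.177 39.0
0.31 False 10.52 XYZ -0.07933423868847249 -0.05119640909685615 0.11451909995784079 F -1.3687256392826355 0.4408026403814298 0.6677424852437024 gap 0.181 39.0
0.36 False 10.82 XYZ -0.08535812968687845 -0.051230665472977284 0.1100924795292074 F -0.8856856173501064 1.76643666882224 0.004982314950276956 gap 0.176 39.0
0.42 False 11.12 XYZ -0.09118642284906232 -0.05127633702234527 0.10530721394219117 F -1.7405458350439003 -0.00985850402510386 0.9860374542662199 gap 0.177 39.0
0.47 False 11.42 XYZ -0.09672698511381134 -0.05130447970994305 0.10026090954120778 F -1.5418510404758523 0.33955291796156334 -0.03557432203803344 gap 0.18 39.0
0.52 False 11.72 XYZ -0.10203040630012317 -0.05131916218946625 0.0948674429537053 F -1.1010399621988556 0.25884713309796403 0.30620249693861135 gap 0.179 39.0
end 12.02 XYZ -0.1008301371872584 -0.05127743890914139 0.09578410053699324 F -0.1728584241091314 0.036206251781598676 -0.5764346192468611 gap 0.176 39.0
[ 15.0493  -4.4672  -2.3533 137.9962   0.0636  16.4295 -90.4633]
knob [{'point': [248.9, 218.6], 'p': 0.53}]
tin [{'point': [349.5, 206.0], 'p': 0.75}]
sugar [{'point': [359.4, 235.3], 'p': 0.96}]
salt [{'point': [253.4, 187.9], 'p': 0.44}]
```

View pics/t5.png

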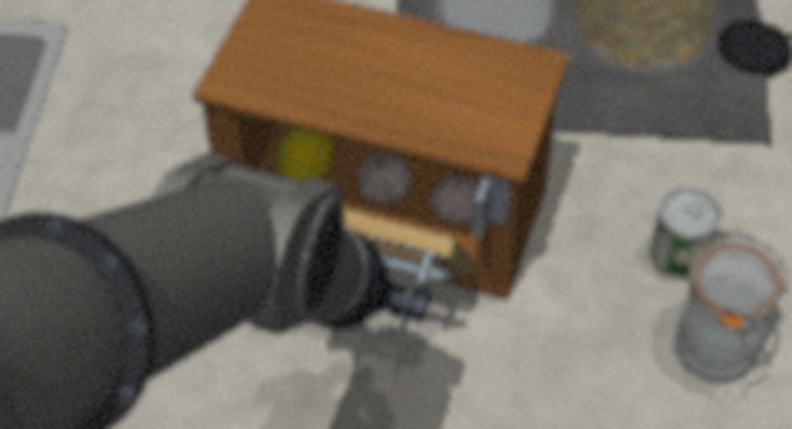

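The gate leans out with the lemon and both garlic bulbs still inside, and the tin and jar are untouched. The fingers hold the knob at crop (410,300). I'll check the angle from depth, then hand in if it is good.

```bash
python3 - <<'E'
from h import *
d=np.load("d_top2.npy");L=[]
for cc in range(350,455,10):
  for rr in range(205,260,4):
    x,y=140+cc/3.3,130+rr/3.3;z=d[int(round(y)),int(round(x))]
    q=pt("top",(x,y),z)-H;L.append((q@X,q@Y,q[2]))
L=np.array(L);m=(L[:,2]>.08)&(L[:,0]<-.03);a=np.degrees(np.arctan2(-L[m,0],L[m,2]))
r=np.hypot(L[m,0],L[m,2]);print(np.c_[r,a][np.argsort(-r)][::2])
st("now")
if 24<np.median(a[r<.165])<37: print(robot.close_job())
E
```

```text
[[ 1.291  33.7599]
 [ 0.3891 33.9463]
 [ 0.381  33.5674]
 [ 0.3712 32.7614]
 [ 0.3505 34.1135]
 [ 0.3438 32.7936]
 [ 0.3261 33.8264]
 [ 0.3067 31.5998]
 [ 0.2938 32.2   ]
 [ 0.2677 32.8164]
 [ 0.1536 24.7484]
 [ 0.1529 27.5013]
 [ 0.1528 23.4693]
 [ 0.1526 23.8585]
 [ 0.1523 25.8616]
 [ 0.1521 22.1884]
 [ 0.1516 22.5516]
 [ 0.1515 22.1174]
 [ 0.1511 23.7468]
 [ 0.151  29.0241]
 [ 0.1509 22.08  ]
 [ 0.1508 21.2516]
 [ 0.1507 24.9521]
 [ 0.1505 27.4064]
 [ 0.1504 24.1107]
 [ 0.1501 23.2553]
 [ 0.15   26.9462]
 [ 0.1495 26.1172]
 [ 0.1491 22.7502]
 [ 0.149  23.1585]
 [ 0.1488 25.6647]
 [ 0.1484 23.537 ]
 [ 0.1483 25.2188]
 [ 0.1482 25.6187]
 [ 0.1479 24.3476]
 [ 0.1476 28.514 ]
 [ 0.1471 23.862 ]
 [ 0.1463 25.0667]
 [ 0.1459 22.4852]
 [ 0.1457 28.0016]
 [ 0.145  27.1473]
 [ 0.1409 28.6638]
 [ 0.1334 32.0659]
 [ 0.1271 28.0701]]
now 12.27 XYZ -0.10164903049768372 -0.051218411507247756 0.09523707926942282 F -0.9038239427341227 -0.6555906253689622 -0.18133717285391232 gap 0.178 39.0
the job is handed in; nothing more can be done
None
```

The bolt was lifted over the keeper's lip and drawn about 29 mm, and the job was handed in at 12.3 s with the fingers holding the drop-front open at about 30°; garlic and lemon still inside, tin and jar unmoved in the last view, salt shaker hidden by the arm so not rechecked.

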